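Close the drip tray, unlock the spout arm, hold it at the marked reach

ROBOT

A 6-joint arm with a two-finger parallel gripper is mounted at the origin on the work surface. World frame = base frame: x ahead of the robot, y to its left, z up, the work surface at z = 0. Lengths are in m, angles in rad, forces in N, time in s.
With the tool pointing down it reaches from about 0.3 to 1 m from the base axis. Payload 5.1 kg.
Tool frame: the origin (TCP) lies midway between the tips of the shut fingers; the grasp point (between the pads) lies 19 mm behind it; z points along the fingers, x is the direction in which the jaws open and shut, and the axes are right-handed (so a half turn about z gives the same grasp; the last joint's range is limited). The gripper opens to 95 mm and grips with 3 to 60 N. Pads are 20 mm wide; open, the fingers measure 119 mm over their backs; the gripper's body (75 mm by 180 mm) begins 59 mm behind the grasp point.
Start: joints at [1.049, 0.124, 1.65, -0, 1.367, -0.083], TCP at [0.276, 0.588, 0.215] pointing down, gripper open.
Joint ranges: [-2.61, 2.61], [-1.02, 2.33], [0.03, 2.71], [-1.35, 4.49], [0.32, 2.68], [-2.91, 2.91]. Speed limits (rad/s): [2.57, 2.57, 3.14, 3.14, 3.14, 3.14].

INTERFACE

Orientations are given as a unit quaternion [x, y, z, w].
In Python, from cell import observe, capture, camera_info, close_job gives the robot as it stands. The module is installed in compiled form; this text tells all that it offers.
- The arm moves only by the tool apply_moves, never from a script. Its arguments are lists of equal length, an entry for each row: "grip": the finger opening in mm, from 0 to 95.1; "offset": the shift along the tool's x, y, z in mm, a list of three; "spin": the turn about the tool's z in rad. A call has 1 to 10 rows; each row shifts and turns the commanded pose from where the row before left it, along the tool's axes as they then stand; what a row does not reach is not made up. A row lasts 1/8 s, in which the tool goes at most 62.5 mm and 10.7 degrees, less where a joint would pass 70% of its speed; a pose out of reach is approached as far as the arm can. A call is refused whole if a number of a shift passes 62.5 or a number of a turn 0.188, either way. A call with a gripper value outside its range is refused whole. The fingers move at their own pace and stop on an object; "newtons" is the grip in N (left out, the last holds). Time passes only in rows, so rows that do not move let the fingers close. It gives the time, the measured TCP pose, the force and the opening at its end, in the units of the state.
- observe(): the state, without advancing time (a new reading comes with each control period).
- capture(name): name is "scene" or "top" or "wrist"; returns (picture, depth): 384x512x3 uint8, red, green, blue; 384x512 float32, m along the optical axis (not along the pixel's ray), 0 where there is no reading.
- camera_info(name): a dict with "K" (3x3 intrinsics, pixels), "k1" (the pictures are not rectified: a ray, as slopes to the right and down, at radius r is drawn at 1 + k1 r^2 times it, then the intrinsics apply), "cam_to_world" (4x4, takes a point from camera to world coordinates). Camera axes: x right, y down, z forward; pixel columns grow to the right and rows downward; lengths in m; the calibration is good to about 2 mm. A picture is of the moment at which its call begins: read the wrist's pose just before it. camera_info takes no time and is no camera call; for the wrist camera it gives the pose at the moment of the call.
- close_job(): hands the job in, once; it reports no verdict.
The state is a dict: "t": time; "joints": joint angles; "qvel": joint speeds; "joint_torque": joint torques, N m; "ee_pos": TCP position; "tcp_rot": TCP orientation; "wrist_force": force on the tool from outside, world axes, zero at the start; "wrist_torque": the same for the moment, N m; "finger_gap": finger opening in m.
Only numpy, scipy, OpenCV 4.12 (cv2) and the standard library are available. Lean on these libraries where they do the work, as an engineer would, in place of code of your own. Each camera call takes 0.05 s, during which the arm holds its last target.

TASK

Get the filling station ready to pour: first push the drip tray with the measuring cup fully home, then press the lock button on top of the arm's sleeve all the way down, then take the arm's upright grip and draw the telescoping spout arm out until its pointer stands at the scale mark picked out by the sliding marker clip. The arm is sprung and runs back if let go, so finish while still holding it there, at rest. Keep the cup upright in its tray, and leave the marker clip and the bottle, jar and rubber bung alone.

Things in the scene. Friction and masses are not known exactly. Their poses are not given: they have to be found in the camera images.
- station: Fixed bench filling station, position and yaw vary. Origin on the bench top (z 0) below the arm's axis; station x points away from the robot, station y to its left at yaw 0. Grey foot 130 x 150 x 15 mm and a steel column (y -115) carry a level square steel sleeve, 34 x 34 mm, y -170 to 0, axis at height 150. The arm telescopes out of its +y end.
- scale (a point): Middle of the top of the aluminium scale bar fixed beside the arm on its far side: 20 mm wide, 230 mm long along station y (y -60 to 170), centre at station x 47, y 55, top at height 156 mm, dark ticks every 10 mm.
- runway (a point): Centre of the tray's fixed dark runway on the bench, at station x 0, y 112, height 6 mm: 130 x 110 mm, side guides 16 mm high, back stop 26 mm high at the far end.
- tray (a joint): How far the steel drip tray is pulled out towards the robot (station -x), in m: 0 fully home against its stop, starts at 0.045 to 0.06, limit 0.09. Slides freely with about 2 N friction and stays where left. Tray 100 mm (x) by 86 mm (y), side and back walls up to height 25 mm, front wall up to height 41 mm.
- tray_handle (a point): Middle of the tray's bar handle: a horizontal round steel bar 70 mm long along station y, about 10 mm thick, at height 31 mm, 35 mm in front of the tray's front wall. Moves with the tray; fully home it is at station x -82, y 112 mm. Push it along station +x.
- cup: Measuring cup, pale plastic with a wide round foot, standing loose in the tray (inside 90 x 76 mm): foot 70 mm across and 4 mm thick, height 70 mm, mouth 82 mm across. Origin at the centre of its underside, z up.
- cup_rim (a point): Centre of the cup's mouth, 70 mm above the cup's origin (about height 82 mm).
- lock (a joint): Travel of the lock button in m: 0 up (arm locked home), 0.008 fully down (arm free). Takes about 3 N to move and stays down once pushed; the arm comes free only in the last third of the travel.
- lock_top (a point): Centre of the top face of the lock button: black round button 24 mm across in a dark steel collar on top of the sleeve at station x 0, y -90 mm; top at height 184 mm when up. Press straight down.
- spout_arm (a joint): Extension of the telescoping arm in m: 0 fully home (start), grows along station +y, limit 0.13. A spring draws it home with 3 N at 0 rising to about 6 N at 0.1 m. Locked until the button is down.
- grip (a point): Centre of the top face of the arm's grip: an upright black paddle 30 mm (station x) by 14 mm (station y), 50 mm tall, from height 165 to its top at 217 mm; at station x 0, y 30 mm when home. Moves with the arm. Clear on both its y sides above the sleeve's top (166 mm), so it can be pinched across its 14 mm from straight above.
- pointer (a point): Tip region of the arm's steel pointer, a 2.5 mm wide needle reaching in station +x from the arm's end block over the scale; at height 160 mm. Moves with the arm; always at the same station y as the grip's centre.
- marker_line (a point): Pale line in the middle of the marker clip, a dark steel clip 10 mm wide (station y), 26 mm long, straddling the scale, its top at height 159 mm. It stays where it is. The pointer is on the mark when pointer and line have the same station y; its frame is parallel to the station's.
- marker (a joint): Position of the marker clip on the arm's scale, m: the arm is at the mark when spout_arm has this value (0.06 to 0.105, set at random).
- spout_tip (a point): Lower end of the short 12 mm steel spout under the arm's end, at height 107 mm; moves with the arm. At the mark it is over the cup's mouth when the tray is home.
- bottle: Bystander: small amber bottle 56 mm across, 130 mm tall, origin at centre of its underside.
- jar: Bystander: white jar 68 mm across, 85 mm tall, origin at centre of its underside.
- bung: Bystander: tapered black rubber bung 42 mm across, 34 mm tall, origin at centre of its underside.
Mind the look-alikes: they are no part of the job. What is shaped like the cup but green, orange or turquoise is not meant.

How it is judged:
By the outcome, as a careful person would: the job done as asked, in the order asked, and still so for the second after the job is handed in, while the arm keeps its last pose, push and grip.
It also fails if it takes over 54 s, if anything falls off the work surface, if the arm or the gripper's body presses on something with over 40 N, if the wrist force passes 120 N, or if a joint passes its speed limit or range.

## Working session

There is one attempt and no reset: what is moved stays moved. The work goes in short steps, Python scripts to look and compute and a tool call to move; the robot and the scene stay as the last step left them, time stands still between calls to the robot, and variables do not carry over. Pictures are saved under pics/ and viewed, and the job is handed in when it is done.

Besides the shell and the picture viewer there is one more tool, called by a JSON object that holds its "fn" and its "kwargs". apply_moves: Moves the arm, as the interface text tells. Its arguments: {"type":"object","properties":{"grip":{"type":"array","items":{"type":"number"}},"offset":{"type":"array","items":{"type":"array","items":{"type":"number"}}},"spin":{"type":"array","items":{"type":"number"}},"newtons":{"type":"number"}},"required":["grip","offset","spin"]}

```bash
mkdir -p pics
cat > h.py <<'E'
import numpy as np, cv2
from cell import observe, capture, camera_info, close_job
def snap(name, fn):
    s=observe(); info=camera_info(name); im,d=capture(name)
    cv2.imwrite(f'pics/{fn}.png', im[:,:,::-1]); np.savez(f'pics/{fn}.npz',d=d,im=im,K=info['K'],k1=info['k1'],T=info['cam_to_world'])
    return im,d,info
def load(fn): return np.load(f'pics/{fn}.npz')
def ray(z,u,v):
    K=z['K'];k1=float(z['k1'])
    p=cv2.undistortPoints(np.array([[[u,v]]],float),K,np.array([k1,0,0,0,0.]))[0,0]
    return np.array([p[0],p[1],1.])
def px(z,u,v,h=None):
    r=ray(z,u,v);T=z['T']
    if h is None:
        dd=z['d'][int(v)-1:int(v)+2,int(u)-1:int(u)+2]; dd=dd[dd>0]; c=r*np.median(dd)
        return T[:3,:3]@c+T[:3,3]
    w=T[:3,:3]@r; o=T[:3,3]; return o+w*(h-o[2])/w[2]
def proj(z,P):
    T=z['T'];c=T[:3,:3].T@(np.asarray(P)-T[:3,3]);x=c[:2]/c[2];x=x*(1+float(z['k1'])*(x@x))
    return z['K'][:2,:2]@x+z['K'][:2,2]
E
python3 - <<'E'
from h import *
s=observe();print(s)
for n in ['scene','top','wrist']:
    im,d,i=snap(n,n+'0'); print(n,i['K'][0,0],i['k1'],i['cam_to_world'].round(3).tolist())
E
```

```text
{'t': 0.0, 'joints': array([ 1.04940918e+00,  1.24494317e-01,  1.65164310e+00,  3.34734358e-07,
        1.36750033e+00, -8.25972692e-02]), 'qvel': array([-0.00049579,  0.0003046 ,  0.00153413,  0.00103585, -0.00112313,
        0.00065653]), 'joint_torque': array([ 3.02631845e-03, -4.17605710e+01, -3.59931493e+01,  7.76922726e-02,
        4.91809356e-02, -1.78326054e-04]), 'ee_pos': array([0.27585781, 0.58786219, 0.2134123 ]), 'tcp_rot': array([ 8.44050611e-01,  5.36262548e-01, -9.05457781e-04,  4.75132830e-04]), 'wrist_force': array([ 0.62363221,  0.07853616, -0.74552507]), 'wrist_torque': array([-0.00781817, -0.00957333,  0.03999482]), 'finger_gap': 0.09492573938408957}
scene 440.1061229466153 -0.058304564396654705 [[-0.855, 0.32, -0.409, 1.051], [0.519, 0.538, -0.664, 0.802], [0.008, -0.78, -0.626, 0.963], [0.0, 0.0, 0.0, 1.0]]
top 415.88970199458186 -0.08419031864287885 [[-0.014, -0.999, 0.05, 0.462], [-1.0, 0.015, 0.024, -0.066], [-0.025, -0.05, -0.998, 1.293], [0.0, 0.0, 0.0, 1.0]]
wrist 295.28200393475595 0.02544747337044048 [[0.424, 0.877, 0.224, 0.214], [0.905, -0.411, -0.107, 0.618], [-0.002, 0.248, -0.969, 0.384], [0.0, 0.0, 0.0, 1.0]]
```

View pics/scene0.png

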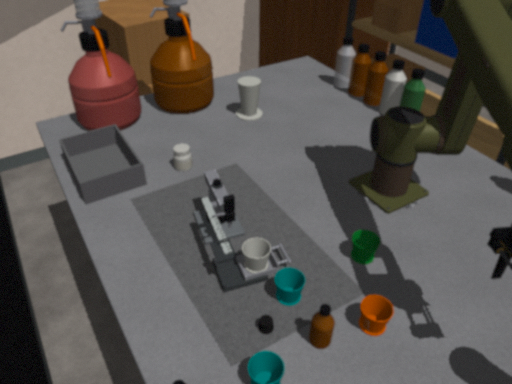

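View pics/top0.png

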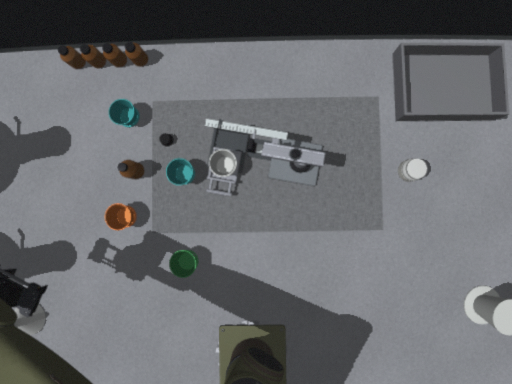

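View pics/wrist0.png

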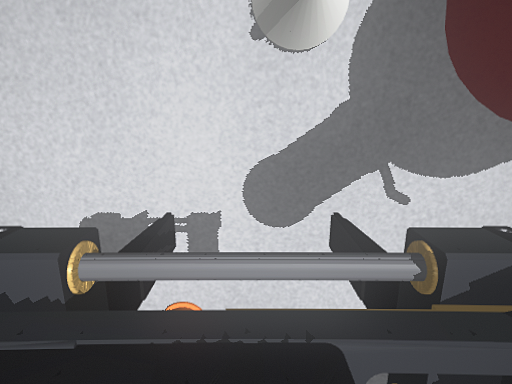

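Run:
```python
from h import *
z=load('top0'); im=z['im'][:,:,::-1]
c=cv2.resize(im[105:205,150:345],None,fx=4,fy=4,interpolation=cv2.INTER_CUBIC); cv2.imwrite('pics/topz.png',c)
for n,u,v,h in [('lock',295,154,.184),('grip',251,146,.217),('handle',221,192,.031),('sleeveR',323,157,.167),('cup',224,162,.082),('scaleR',286,135,.156),('scaleL',207,123,.156),('turq',180,172,.07)]:
    print(n,px(z,u,v).round(4),px(z,u,v,h).round(4))
```

```text
lock [ 0.6077 -0.1315  0.1828] [ 0.6076 -0.1315  0.184 ]
grip [ 0.6263 -0.0153  0.216 ] [ 0.6262 -0.0153  0.217 ]
handle [0.515  0.0864 0.0333] [0.5151 0.0867 0.031 ]
sleeveR [ 0.6009 -0.2089  0.1629] [ 0.6004 -0.2084  0.167 ]
cup [0.6086 0.0785 0.0153] [0.601  0.0709 0.082 ]
scaleR [ 0.6647 -0.1094  0.1544] [ 0.6644 -0.1094  0.156 ]
scaleL [0.7025 0.1093 0.1551] [0.7023 0.1092 0.156 ]
turq [0.5809 0.2186 0.0043] [0.5748 0.2041 0.07  ]
```

View pics/topz.png

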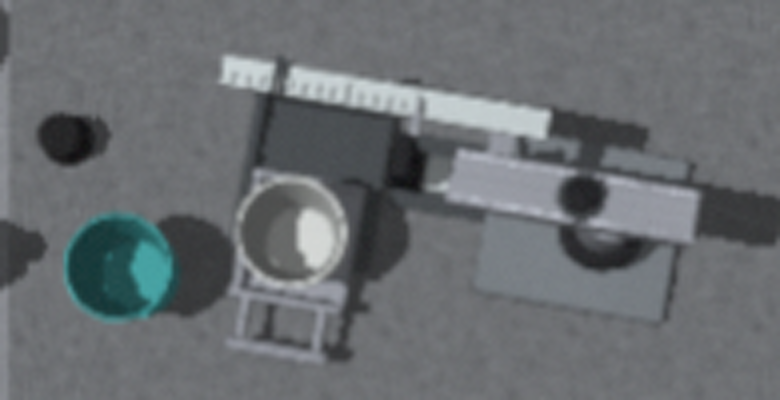

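```bash
cat > fit.py <<'E'
from h import *
from scipy.optimize import least_squares
def S(p,q): # station->world
    c,s=np.cos(p[2]),np.sin(p[2]); return np.array([p[0]+c*q[0]-s*q[1],p[1]+s*q[0]+c*q[1],q[2]])
def fit(z,obs,p0):
    f=lambda p: np.concatenate([proj(z,S(p,q))-uv for q,uv in obs])
    r=least_squares(f,p0,loss='soft_l1'); return r.x,r.fun.reshape(-1,2)
E
python3 - <<'E'
from fit import *
z=load('top0')
Z=lambda u,v:np.array([150+(u+.5)/4-.5,105+(v+.5)/4-.5])
obs=[((0,-.09,.184),Z(583,193)),((.057,.170,.156),Z(223,57)),((.037,.170,.156),Z(220,83)),((.057,-.06,.156),Z(550,110)),((.037,-.06,.156),Z(546,136)),
((.017,-.17,.167),Z(698,190)),((-.017,-.17,.167),Z(692,241)),((.017,0,.167),Z(457,152)),((-.017,0,.167),Z(449,200)),((0,.03,.217),Z(404,162))]
p,r=fit(z,obs,[.62,-.04,-.16]);print(p,r.round(1))
np.save('p.npy',p)
def inv(P):
    c,s=np.cos(p[2]),np.sin(p[2]);d=np.array(P[:2])-p[:2];return np.array([c*d[0]+s*d[1],-s*d[0]+c*d[1]])
for n,uv,h in [('marker',Z(281,72),.159),('handle',Z(276,351),.034),('cuprim',Z(293,231),.082),('pointer',Z(415,97),.16),('turq',Z(118,268),.07)]:
    P=px(z,*uv,h);print(n,P.round(4),inv(P).round(4))
E
```

```text
[ 0.62688333 -0.04377926 -0.18248762] [[-0.1  0. ]
 [ 0.2  0.1]
 [-0.3  0.6]
 [ 0.2  0.1]
 [ 0.   0.7]
 [ 0.8  0.3]
 [ 0.4 -0.1]
 [-0.5 -0.4]
 [-0.6 -0.2]
 [-0.1 -1.5]]
marker [0.7019 0.0729 0.159 ] [0.0526 0.1283]
handle [0.514  0.0936 0.034 ] [-0.136   0.1146]
cuprim [0.5999 0.0743 0.082 ] [-0.048   0.1112]
pointer [ 0.6823 -0.0198  0.16  ] [0.0502 0.0337]
turq [0.576  0.2067 0.07  ] [-0.0955  0.2371]
```

{"fn": "apply_moves", "kwargs": {"grip": [0,0], "offset": [[0,0,0],[0,0,0]], "spin": [-0.1275,-0.1275], "newtons": 20}}

```text
t: 0.4
ee_pos: [0.276, 0.5882, 0.2141]
tcp_rot: [0.768, 0.641, -0.0, 0.0]
wrist_force: [0.2, -0.0, 0.9]
finger_gap: 0.0802
```

{"fn": "apply_moves", "kwargs": {"grip": [0,0,0,0,0,0,0,0,0,0], "offset": [[-44.5,27,0],[-44.5,27,0],[-44.5,27,0],[-44.5,27,0],[-44.5,27,0],[-44.5,27,0],[-44.5,27,0],[-44.5,27,0],[-44.5,27,0],[-44.5,27,0]], "spin": [0,0,0,0,0,0,0,0,0,0]}}

```text
t: 1.65
ee_pos: [0.4605, 0.0999, 0.2145]
tcp_rot: [0.769, 0.639, 0.0, 0.0]
wrist_force: [0.6, -0.5, -0.5]
finger_gap: 0.0004
```

Run:
```python
from h import *
from scipy.spatial.transform import Rotation as R
im,d,i=snap('wrist','w1'); s=observe(); print(s['t'],s['ee_pos'],R.from_quat(s['tcp_rot']).as_matrix().round(3),s['wrist_force'],s['finger_gap'])
```

```text
1.7 [0.46211007 0.09513842 0.21455868] [[ 0.187  0.982  0.001]
 [ 0.982 -0.187 -0.004]
 [-0.004  0.002 -1.   ]] [ 0.92709436 -2.60228081 -0.21789131] 0.00031996430497678737
```

View pics/w1.png

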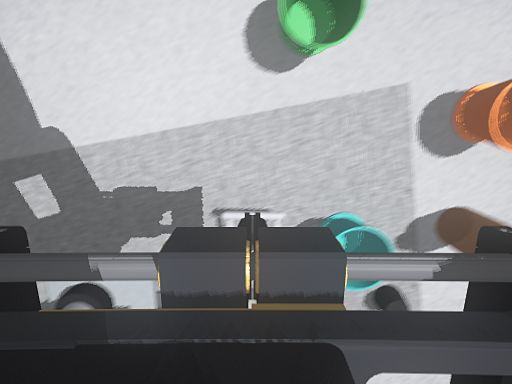

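Run:
```python
from fit import *
p=np.load('p.npy')
s=observe();print(s['joints'].round(3),s['ee_pos'],s['t'])
z=load('w1')
def inv(P):
    c,s=np.cos(p[2]),np.sin(p[2]);d=np.array(P[:2])-p[:2];return np.array([c*d[0]+s*d[1],-s*d[0]+c*d[1]])
for u,v in [(219,212),(230,212),(283,213),(275,213)]: print(px(z,u,v),inv(px(z,u,v,.034)))
c=cv2.resize(z['im'][190:240,190:320,::-1],None,fx=6,fy=6,interpolation=cv2.INTER_CUBIC); cv2.imwrite('pics/w1z.png',c)
print(inv(s['ee_pos']))
```

```text
[ 0.092 -0.285  2.034 -0.004  1.391 -1.29 ] [0.46211007 0.09513842 0.21455868] 1.7
[0.5126689  0.04509126 0.00294287] [-0.13897336  0.07033832]
[0.50495967 0.06438509 0.03568782] [-0.13895623  0.08410869]
[0.51835861 0.1291381  0.03551464] [-0.13758372  0.15051805]
[0.51633379 0.11931387 0.03610839] [-0.13758846  0.14049465]
[-0.18724754  0.10670852]
```

View pics/w1z.png

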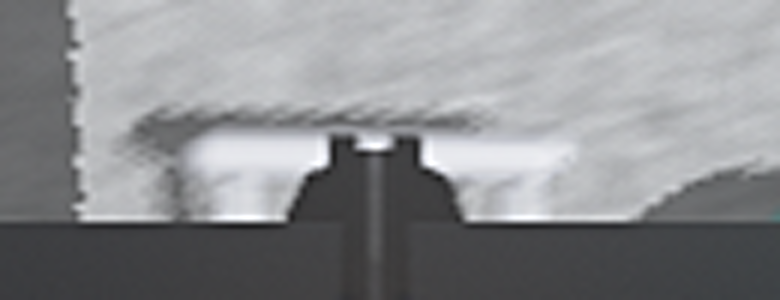

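{"fn": "apply_moves", "kwargs": {"grip": [0,0,0,0,0,0], "offset": [[5,0,45],[0,0,45],[0,0,45],[0,0,35],[0,0,22],[0,0,0]], "spin": [0,0,0,0,0,0]}}

```text
t: 2.45
ee_pos: [0.459, 0.1064, 0.0205]
tcp_rot: [0.769, 0.639, -0.002, -0.001]
wrist_force: [-1.0, -1.1, 0.4]
finger_gap: 0.0006
```

```bash
cat >> fit.py <<'E'
p=np.load('p.npy')
def inv(P):
    c,s=np.cos(p[2]),np.sin(p[2]);d=np.array(P[:2])-p[:2];return np.array([c*d[0]+s*d[1],-s*d[0]+c*d[1]])
def st():
    s=observe(); print(s['t'],s['ee_pos'].round(4),'station',inv(s['ee_pos']).round(4),'F',s['wrist_force'].round(1),'gap',round(s['finger_gap'],4),s['qvel'].round(3).max()); return s
E
python3 - <<'E'
from fit import *
st()
E
```

```text
2.45 [0.459  0.1064 0.0205] station [-0.1923  0.1172] F [-1.  -1.1  0.4] gap 0.0006 0.007
```

{"fn": "apply_moves", "kwargs": {"grip": [0,0,0,0,0,0,0,0,0,0], "offset": [[-4,8,0],[0,9,0],[0,9,0],[0,5,0],[0,4,0],[0,4,0],[0,5,0],[0,5,0],[0,5,0],[0,5,0]], "spin": [0,0,0,0,0,0,0,0,0,0]}}

```text
t: 3.7
ee_pos: [0.5186, 0.0916, 0.0225]
tcp_rot: [0.769, 0.639, -0.0, -0.0]
wrist_force: [-2.0, -0.5, 1.1]
finger_gap: 0.0007
```

Run:
```python
from fit import *
st(); snap('top','top1')
z=load('top1'); cv2.imwrite('pics/top1z.png',cv2.resize(z['im'][105:205,150:345,::-1],None,fx=4,fy=4,interpolation=cv2.INTER_CUBIC))
```

```text
3.7 [0.5186 0.0916 0.0225] station [-0.1311  0.1134] F [-2.  -0.5  1.1] gap 0.0007 0.081
```

View pics/top1z.png

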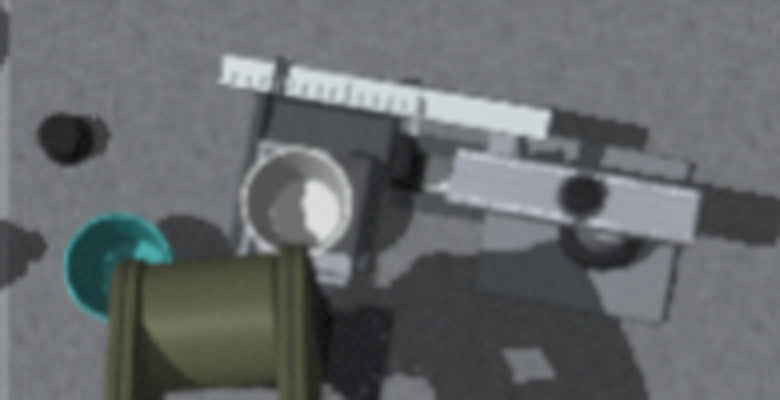

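{"fn": "apply_moves", "kwargs": {"grip": [0,0,0,0,0,0], "offset": [[0,4,0],[0,5,0],[0,5,0],[0,5,0],[0,5,0],[0,3,0]], "spin": [0,0,0,0,0,0]}}

```text
t: 4.5
ee_pos: [0.5453, 0.0867, 0.0225]
tcp_rot: [0.769, 0.639, -0.0, -0.0]
wrist_force: [-2.4, -0.8, 1.2]
finger_gap: 0.0005
```

{"fn": "apply_moves", "kwargs": {"grip": [0,0,0], "offset": [[0,3,0],[0,3,0],[0,2,0]], "spin": [0,0,0]}}

```text
t: 4.88
ee_pos: [0.5505, 0.0857, 0.0224]
tcp_rot: [0.769, 0.639, -0.003, -0.002]
wrist_force: [-13.3, 0.3, 9.6]
finger_gap: 0.0006
```

{"fn": "apply_moves", "kwargs": {"grip": [0,0], "offset": [[0,2,0],[0,0,0]], "spin": [0,0]}}

```text
t: 5.12
ee_pos: [0.5505, 0.0857, 0.0224]
tcp_rot: [0.769, 0.639, -0.004, -0.004]
wrist_force: [-17.9, 0.2, 12.6]
finger_gap: 0.0001
```

Run:
```python
from fit import *
st(); snap('top','top2'); snap('wrist','w2'); snap('scene','s2')
z=load('top2'); cv2.imwrite('pics/top2z.png',cv2.resize(z['im'][105:205,150:345,::-1],None,fx=4,fy=4,interpolation=cv2.INTER_CUBIC))
z=load('s2'); cv2.imwrite('pics/s2z.png',cv2.resize(z['im'][160:310,180:330,::-1],None,fx=4,fy=4,interpolation=cv2.INTER_CUBIC))
```

```text
5.125 [0.5505 0.0857 0.0224] station [-0.0986  0.1135] F [-17.9   0.2  12.6] gap 0.0001 0.004
```

View pics/top2z.png

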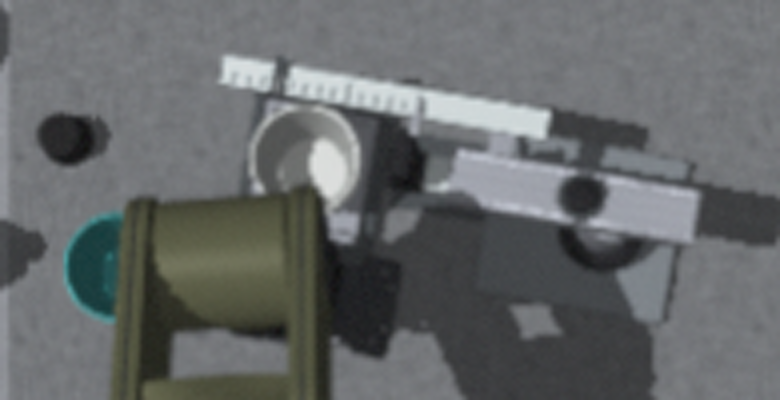

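View pics/s2z.png

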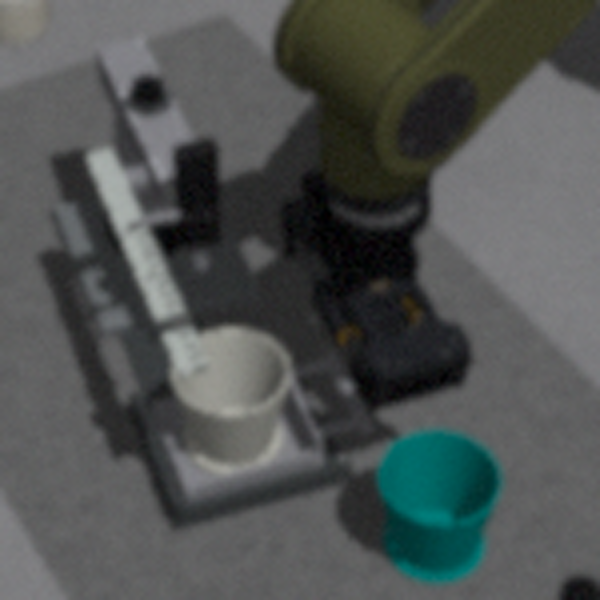

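{"fn": "apply_moves", "kwargs": {"grip": [0,0,0,0,0,0,0,0,0], "offset": [[0,-10,0],[0,-25,0],[0,-25,0],[0,0,-45],[0,0,-50],[0,0,-50],[0,0,-50],[0,0,-45],[0,0,0]], "spin": [0,0,0,0,0,0,0,0,0]}}

```text
t: 6.4
ee_pos: [0.4989, 0.0964, 0.2687]
tcp_rot: [0.769, 0.639, 0.005, 0.003]
wrist_force: [-0.5, 0.2, -0.6]
finger_gap: 0.0004
```

{"fn": "apply_moves", "kwargs": {"grip": [0,0,0,0,0,0,0,0,0], "offset": [[0,0,0],[0,0,0],[0,0,0],[0,0,0],[0,0,0],[0,0,0],[0,0,0],[0,0,0],[0,0,0]], "spin": [0.1848,0.1848,0.1848,0.1848,0.1848,0.1848,0.1848,0.1848,0.1848]}}

```text
t: 7.52
ee_pos: [0.4959, 0.0961, 0.2614]
tcp_rot: [0.99, -0.141, -0.0, -0.0]
wrist_force: [-0.4, 1.3, -0.6]
finger_gap: 0.0004
```

{"fn": "apply_moves", "kwargs": {"grip": [0,0,0,0,0,0,0,0,0], "offset": [[0,0,0],[0,0,0],[0,0,0],[0,0,0],[0,0,0],[0,0,0],[0,0,0],[0,0,0],[0,0,0]], "spin": [0.1848,0.1848,0.1848,0.1848,0.1848,0.1848,0.1848,0.1848,0]}}

```text
t: 8.65
ee_pos: [0.4958, 0.0961, 0.2616]
tcp_rot: [-0.64, 0.768, 0.0, -0.0]
wrist_force: [1.2, -0.9, 0.5]
finger_gap: 0.0003
```

Run:
```python
from fit import *
from scipy.spatial.transform import Rotation as R
s=st(); print(s['joints'].round(3),R.from_quat(s['tcp_rot']).as_matrix().round(4)); print(S(p,(0,-.09,0)))
snap('top','top3');snap('wrist','w3')
z=load('top3'); cv2.imwrite('pics/top3z.png',cv2.resize(z['im'][105:205,150:345,::-1],None,fx=4,fy=4,interpolation=cv2.INTER_CUBIC))
```

```text
8.65 [0.4958 0.0961 0.2616] station [-0.1543  0.1137] F [ 1.2 -0.9  0.5] gap 0.0003 0.006
[ 0.085 -0.228  1.91   0.     1.46   1.837] [[-1.805e-01 -9.836e-01 -5.000e-04]
 [-9.836e-01  1.805e-01  2.000e-04]
 [-1.000e-04  5.000e-04 -1.000e+00]]
[ 0.61055045 -0.13228483  0.        ]
```

View pics/top3z.png

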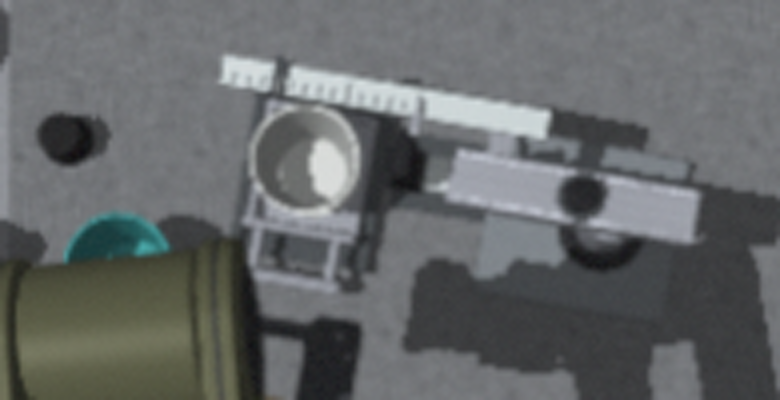

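View pics/w3.png

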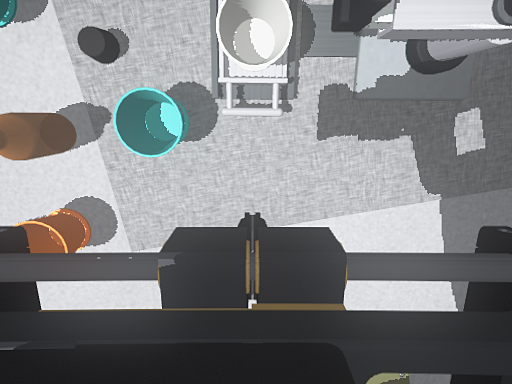

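{"fn": "apply_moves", "kwargs": {"grip": [0,0,0,0], "offset": [[44.6,-31.4,0],[44.6,-31.4,0],[44.5,-31.5,0],[0,0,0]], "spin": [0,0,0,0]}}

```text
t: 9.25
ee_pos: [0.5649, -0.0555, 0.2619]
tcp_rot: [-0.638, 0.77, 0.0, -0.0]
wrist_force: [0.2, 0.7, -0.0]
finger_gap: 0.0004
```

Run:
```python
from fit import *
s=st(); snap('wrist','w4')
z=load('w4'); cv2.imwrite('pics/w4z.png',cv2.resize(z['im'][0:260,:,::-1],None,fx=1.5,fy=1.5,interpolation=cv2.INTER_CUBIC))
z=load('w3')
for u,v in [(226,111),(280,111),(253,111)]: print(px(z,u,v),inv(px(z,u,v,.034)))
```

```text
9.25 [ 0.5649 -0.0555  0.2619] station [-0.0588 -0.0228] F [ 0.2  0.7 -0. ] gap 0.0004 0.054
[0.57464571 0.11650826 0.03699376] [-0.08043398  0.14840032]
[0.56213847 0.04786079 0.03713028] [-0.08027325  0.07808232]
[0.56841039 0.08217526 0.03718003] [-0.08033279  0.11324117]
```

View pics/w4z.png

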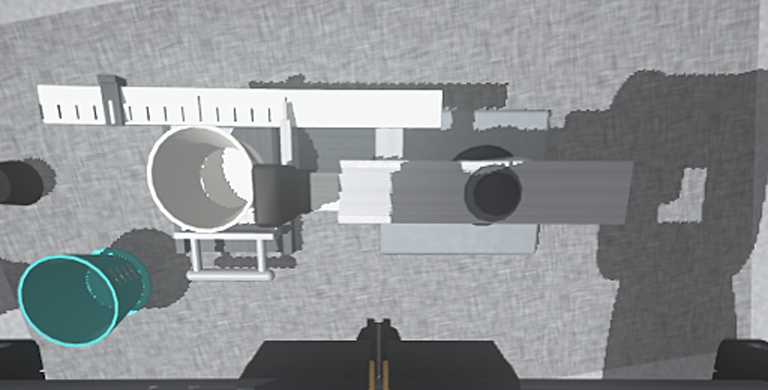

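Run:
```python
from fit import *
z=load('w4')
for n,(a,b,c,d),f in [('a',(45,95,15,205),4),('b',(45,95,160,350),4),('c',(90,160,250,440),4)]:
    cv2.imwrite(f'pics/w4{n}.png',cv2.resize(z['im'][a:b,c:d,::-1],None,fx=f,fy=f,interpolation=cv2.INTER_CUBIC))
```

```text
(no output)
```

View pics/w4a.png

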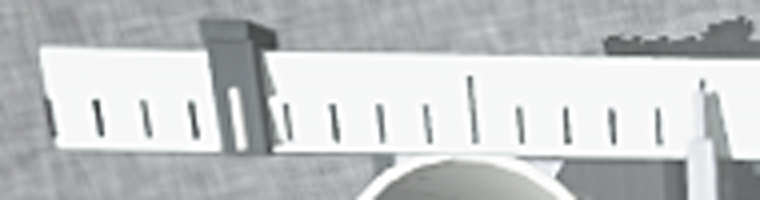

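View pics/w4b.png

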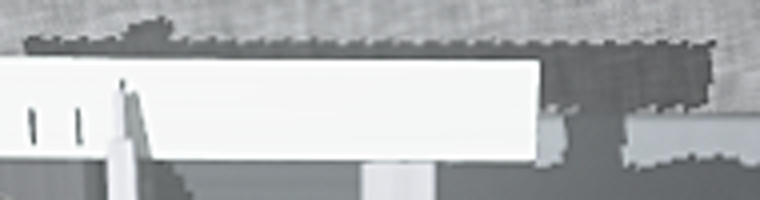

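View pics/w4c.png

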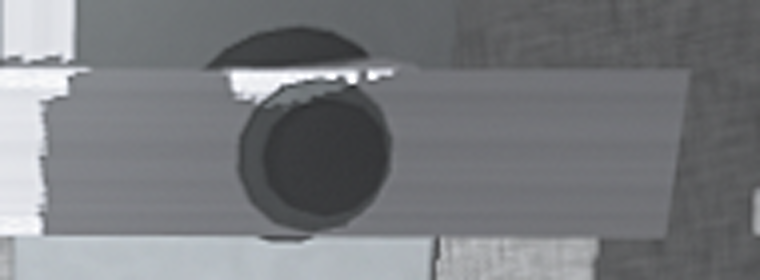

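Run:
```python
from fit import *
z=load('w4')
A=lambda u,v:np.array([15+(u+.5)/4-.5,45+(v+.5)/4-.5])
B=lambda u,v:np.array([160+(u+.5)/4-.5,45+(v+.5)/4-.5])
C=lambda u,v:np.array([250+(u+.5)/4-.5,90+(v+.5)/4-.5])
obs=[((.057,.170,.156),A(40,46)),((.037,.170,.156),A(55,149)),((.057,-.06,.156),B(541,60)),((.037,-.06,.156),B(535,162)),
((.017,-.17,.167),C(690,70)),((-.017,-.17,.167),C(667,237)),((0,-.09,.184),C(326,146))]
q,r=fit(z,obs,p);print(q,p,r.round(1)); np.save('q.npy',q)
def invq(P):
    c,s=np.cos(q[2]),np.sin(q[2]);d=np.array(P[:2])-q[:2];return np.array([c*d[0]+s*d[1],-s*d[0]+c*d[1]])
for n,uv,h in [('line',A(237,118),.159),('lineTop',A(233,90),.159),('lineBot',A(240,148),.159),('t110',A(194,118),.156),('t90',A(288,120),.156),('t50',A(474,120),.156),('t10',A(659,127),.156),('ptr',A(702,95),.16),('ptrB',B(121,95),.16),('lock',C(326,146),.184),('turq',A(0,0),.07)]:
    print(n,px(z,*uv).round(4),invq(px(z,*uv,h)).round(4))
from fit import S
print('lock world',S(q,(0,-.09,0)),px(z,*C(326,146),.184))
st()
```

```text
[ 0.62734463 -0.0421949  -0.1908531 ] [ 0.62688333 -0.04377926 -0.18248762] [[ 0.   0.2]
 [ 0.9 -0.5]
 [-0.9  0. ]
 [-0.4 -0.9]
 [-0.1  0.5]
 [-0.3 -1.4]
 [ 1.   2.6]]
line [0.694  0.0758 0.1604] [0.0432 0.1293]
lineTop [0.6997 0.0754 0.1591] [0.0488 0.1293]
lineBot [0.6884 0.0778 0.1594] [0.0372 0.1296]
t110 [0.6963 0.0865 0.1573] [0.0434 0.1402]
t90 [0.6924 0.067  0.1572] [0.0433 0.1202]
t50 [0.6854 0.0276 0.1572] [0.0439 0.08  ]
t10 [ 0.6769 -0.0114  0.1571] [0.0429 0.0399]
ptr [ 0.6805 -0.0231  0.1625] [0.0489 0.0294]
ptrB [ 0.6805 -0.0229  0.1628] [0.0489 0.0296]
lock [ 0.6127 -0.1296  0.1853] [ 0.0021 -0.089 ]
turq [0.7761 0.2219 0.0024] [0.0827 0.2386]
lock world [ 0.61027194 -0.13056075  0.        ] [ 0.61254139 -0.12998398  0.184     ]
9.3 [ 0.5643 -0.0539  0.262 ] station [-0.0597 -0.0213] F [ 0.3  0.3 -0.2] gap 0.0006 0.039
```

{"fn": "apply_moves", "kwargs": {"grip": [0,0,0,0], "offset": [[34,-30,0],[33,-30.5,0],[0,0,35],[0,0,30]], "spin": [0,0,0,0]}}

```text
t: 9.8
ee_pos: [0.6114, -0.1285, 0.1967]
tcp_rot: [-0.64, 0.768, 0.0, 0.0]
wrist_force: [0.2, -0.3, -0.6]
finger_gap: 0.0004
```

Run:
```python
from fit import *
st(); snap('scene','s5');st(); 
z=load('s5'); cv2.imwrite('pics/s5z.png',cv2.resize(z['im'][130:280,150:300,::-1],None,fx=4,fy=4,interpolation=cv2.INTER_CUBIC))
```

```text
9.8 [ 0.6114 -0.1285  0.1967] station [ 0.0001 -0.0862] F [ 0.2 -0.3 -0.6] gap 0.0004 0.262
9.85 [ 0.6087 -0.1275  0.1913] station [-0.0027 -0.0857] F [-1.3 -0.3 -4.3] gap 0.0006 0.089
```

View pics/s5z.png

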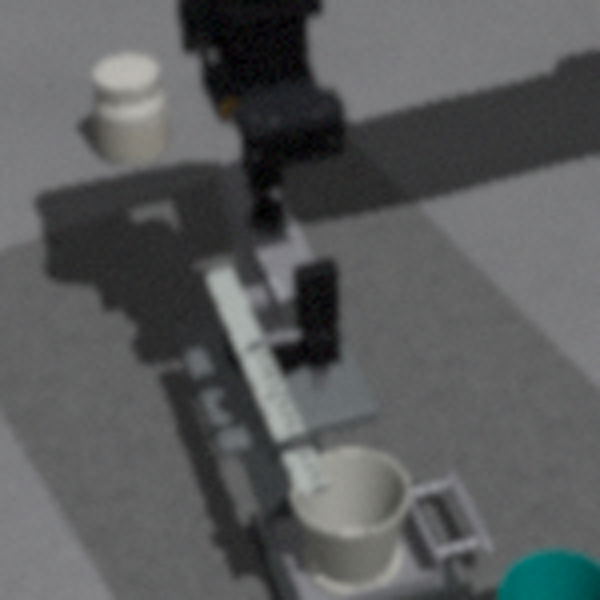

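{"fn": "apply_moves", "kwargs": {"grip": [0,0], "offset": [[0,0,0],[0,0,0]], "spin": [0,0]}}

```text
t: 10.1
ee_pos: [0.6123, -0.1291, 0.1998]
tcp_rot: [-0.64, 0.769, -0.001, 0.001]
wrist_force: [0.3, 0.6, 0.9]
finger_gap: 0.0004
```

{"fn": "apply_moves", "kwargs": {"grip": [0,0,0,0,0,0], "offset": [[1.5,0,3],[0,0,3],[0,0,3],[0,0,3],[0,0,3],[0,0,3]], "spin": [0,0,0,0,0,0]}}

```text
t: 10.85
ee_pos: [0.6111, -0.1312, 0.18]
tcp_rot: [-0.639, 0.769, 0.0, -0.0]
wrist_force: [-1.9, 1.6, 3.1]
finger_gap: 0.0004
```

{"fn": "apply_moves", "kwargs": {"grip": [0,0,0], "offset": [[0,0,2],[0,0,2],[0,0,1]], "spin": [0,0,0]}}

```text
t: 11.22
ee_pos: [0.6111, -0.1312, 0.1761]
tcp_rot: [-0.639, 0.769, -0.0, -0.0]
wrist_force: [-6.1, 0.3, 10.4]
finger_gap: 0.0004
```

{"fn": "apply_moves", "kwargs": {"grip": [0,0,0], "offset": [[0,0,2],[0,0,1],[0,0,0]], "spin": [0,0,0]}}

```text
t: 11.6
ee_pos: [0.6112, -0.1312, 0.176]
tcp_rot: [-0.639, 0.769, -0.0, 0.0]
wrist_force: [-8.9, 2.6, 17.0]
finger_gap: 0.0005
```

{"fn": "apply_moves", "kwargs": {"grip": [0,0,0,40,40,40,40,40,40], "offset": [[0,0,-25],[0,0,-35],[0,0,-25],[-40,0,0],[-40,0,0],[-39.5,1,0],[0,0,0],[0,0,0],[0,0,0]], "spin": [0,0,0,0,0,0,0,0,0]}}

```text
t: 12.72
ee_pos: [0.6319, -0.0145, 0.2564]
tcp_rot: [-0.639, 0.769, -0.0, -0.0]
wrist_force: [-0.0, -0.5, -0.2]
finger_gap: 0.0403
```

Run:
```python
from fit import *
s=st(); print(s['tcp_rot']); snap('wrist','w6'); snap('scene','s6')
z=load('s6'); cv2.imwrite('pics/s6z.png',cv2.resize(z['im'][130:280,150:300,::-1],None,fx=4,fy=4,interpolation=cv2.INTER_CUBIC))
st()
```

```text
12.725 [ 0.6319 -0.0145  0.2564] station [-0.0004  0.0297] F [-0.  -0.5 -0.2] gap 0.0403 0.005
[-6.38748070e-01  7.69415937e-01 -1.05244106e-05 -1.40007806e-04]
12.825 [ 0.6319 -0.0145  0.2566] station [-0.0004  0.0297] F [ 0.1 -0.8 -0.3] gap 0.04 0.002
```

View pics/s6z.png

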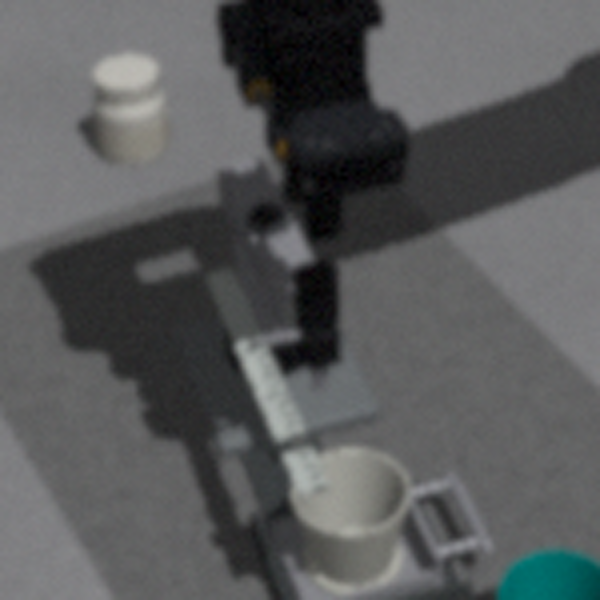

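View pics/w6.png

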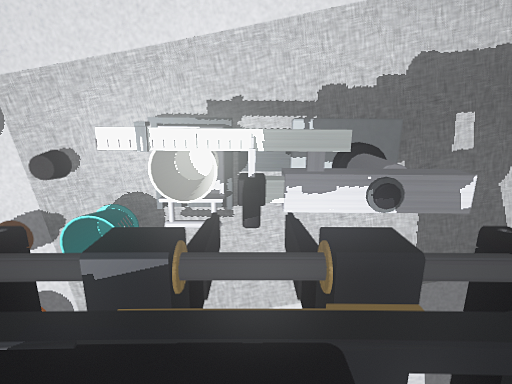

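Run:
```python
from fit import *
z=load('w6')
for n,u,v in [('gripfar',252,175),('grip',252,185),('gripnear',252,195),('gripL',241,180),('gripR',263,180),('b',252,205),('lock',387,194),('lockrim',372,200),('sleeve',340,192)]:
    print(n,px(z,u,v).round(4),px(z,u,v,.217).round(4))
cv2.imwrite('pics/w6z.png',cv2.resize(z['im'][100:240,180:430,::-1],None,fx=3,fy=3,interpolation=cv2.INTER_CUBIC))
```

```text
gripfar [ 0.6483 -0.0169  0.1633] [ 0.6591 -0.0189  0.217 ]
grip [ 0.6475 -0.0167  0.1986] [ 0.6518 -0.0175  0.217 ]
gripnear [ 0.6446 -0.0162  0.2179] [ 0.6443 -0.0161  0.217 ]
gripL [ 0.6461 -0.0063  0.1656] [ 0.657  -0.0103  0.217 ]
gripR [ 0.6423 -0.026   0.1652] [ 0.654  -0.0261  0.217 ]
b [ 0.637  -0.0148  0.2179] [ 0.6367 -0.0147  0.217 ]
lock [ 0.6125 -0.1305  0.1765] [ 0.6269 -0.1137  0.217 ]
lockrim [ 0.608  -0.1186  0.1726] [ 0.6243 -0.1026  0.217 ]
sleeve [ 0.6187 -0.093   0.1666] [ 0.6347 -0.0801  0.217 ]
```

View pics/w6z.png

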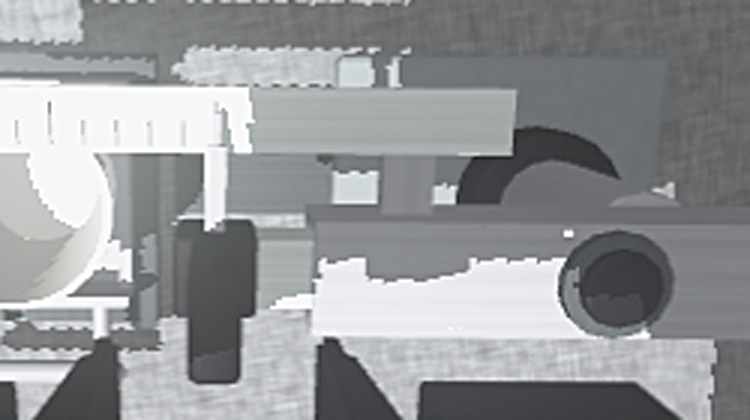

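{"fn": "apply_moves", "kwargs": {"grip": [40,40,40,40,12,10,8,8,8], "offset": [[0,0,30],[0,0,28],[0,0,20],[0,0,0],[0,0,0],[0,0,0],[0,0,0],[0,0,0],[0,0,0]], "spin": [0,0,0,0,0,0,0,0,0], "newtons": 35}}

```text
t: 13.95
ee_pos: [0.6324, -0.0138, 0.1798]
tcp_rot: [-0.639, 0.769, -0.001, 0.0]
wrist_force: [-1.2, -1.3, 4.4]
finger_gap: 0.014
```

Run:
```python
from fit import *
st()
```

```text
13.95 [ 0.6324 -0.0138  0.1798] station [0.     0.0305] F [-1.2 -1.3  4.4] gap 0.014 0.001
```

{"fn": "apply_moves", "kwargs": {"grip": [8,8,8,8,8,8,8,8,8,8], "offset": [[-4,0,0],[-8,0,0],[-10,0,0],[-10,0,0],[-10,0,0],[-10,0,0],[-10,0,0],[-10,0,0],[-8,0,0],[-5,0,0]], "spin": [0,0,0,0,0,0,0,0,0,0]}}

```text
t: 15.2
ee_pos: [0.6486, 0.0691, 0.1798]
tcp_rot: [-0.639, 0.769, -0.002, 0.0]
wrist_force: [1.3, -5.8, 5.2]
finger_gap: 0.0142
```

Run:
```python
from fit import *
st(); snap('wrist','w7'); z=load('w7'); st()
cv2.imwrite('pics/w7z.png',cv2.resize(z['im'][90:240,150:350,::-1],None,fx=4,fy=4,interpolation=cv2.INTER_CUBIC))
```

```text
15.2 [0.6486 0.0691 0.1798] station [0.0009 0.115 ] F [ 1.3 -5.8  5.2] gap 0.0142 0.059
15.25 [0.6487 0.0697 0.1798] station [0.0009 0.1155] F [ 2.6 -5.5  4.8] gap 0.0136 0.001
```

View pics/w7z.png

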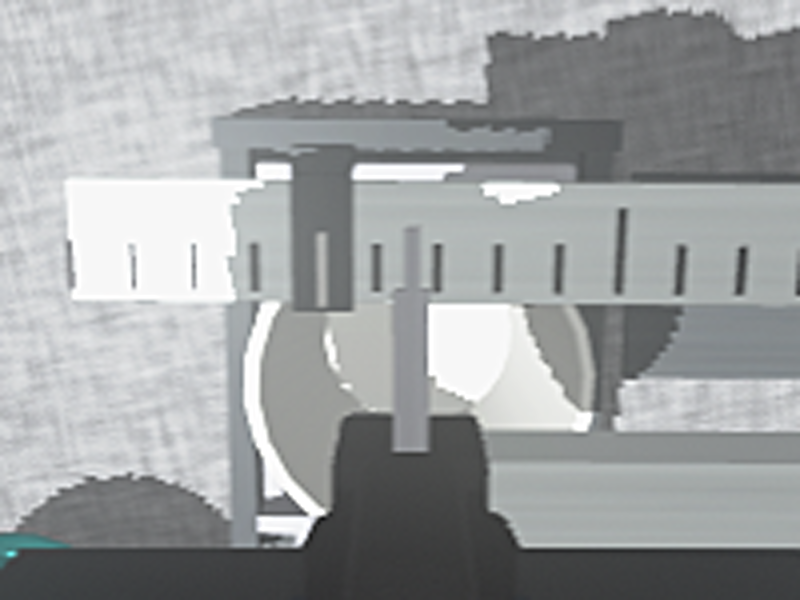

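```bash
cat > mk.py <<'E'
from fit import *
q=np.load('q.npy')
def invq(P):
    c,s=np.cos(q[2]),np.sin(q[2]);d=np.array(P[:2])-q[:2];return np.array([c*d[0]+s*d[1],-s*d[0]+c*d[1]])
def meas(fn,x0,y0,pts,f=4):
    z=load(fn)
    for n,u,v,h in pts:
        P=px(z,x0+(u+.5)/f-.5,y0+(v+.5)/f-.5,h); print(n,invq(P).round(4),inv(P).round(4))
E
python3 - <<'E'
from mk import *
meas('w7',150,90,[('ptrTip',412,240,.16),('ptrbase',410.5,420,.16),('line',321,268,.159),('t110',255,268,.156),('t90',376.5,268,.156),('t80',437,268,.156),('t60',559.5,268,.156),('t50',621.5,268,.156)])
E
```

```text
ptrTip [0.0481 0.1139] [0.0492 0.1151]
ptrbase [0.018  0.1139] [0.0192 0.1154]
line [0.0433 0.1287] [0.0446 0.1299]
t110 [0.0428 0.1398] [0.0442 0.1411]
t90 [0.043  0.1197] [0.0441 0.121 ]
t80 [0.043  0.1097] [0.0441 0.111 ]
t60 [0.0432 0.0894] [0.0441 0.0907]
t50 [0.0432 0.0792] [0.044  0.0805]
```

{"fn": "apply_moves", "kwargs": {"grip": [8,8,8,8,8], "offset": [[-4,0,0],[-5,0,0],[-4,0,0],[-1.8,0,0],[0,0,0]], "spin": [0,0,0,0,0]}}

```text
t: 15.88
ee_pos: [0.6514, 0.0835, 0.1798]
tcp_rot: [-0.639, 0.769, -0.002, 0.0]
wrist_force: [1.8, -6.5, 4.7]
finger_gap: 0.0137
```

Run:
```python
from fit import *
st(); snap('wrist','w8'); z=load('w8'); st()
cv2.imwrite('pics/w8z.png',cv2.resize(z['im'][100:180,205:305,::-1],None,fx=8,fy=7.5,interpolation=cv2.INTER_CUBIC))
cv2.imwrite('pics/w8z.png',cv2.resize(z['im'][110:180,205:305,::-1],None,fx=8,fy=8,interpolation=cv2.INTER_CUBIC))
```

```text
15.875 [0.6514 0.0835 0.1798] station [0.001  0.1296] F [ 1.8 -6.5  4.7] gap 0.0137 0.002
15.925 [0.6514 0.0835 0.1798] station [0.0011 0.1296] F [ 2.5 -6.8  4.7] gap 0.0139 0.002
```

View pics/w8z.png

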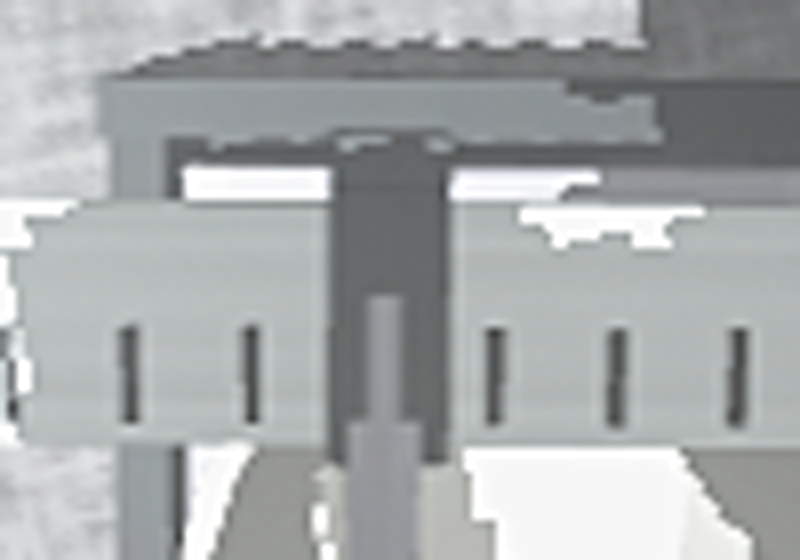

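Run:
```python
from mk import *
meas('w8',205,110,[('ptr',384,350,.16),('ptrbase',383,480,.16),('clipL',331,300,.159),('clipR',449,300,.159),('t110',251.5,375,.156),('t90',496,375,.156)],8)
z=load('w8'); g=z['im'].astype(float).mean(2)
for v in [133,140,150,156]:print(v,g[v,240:268].round(0).astype(int).tolist())
```

```text
ptr [0.0457 0.1286] [0.047  0.1298]
ptrbase [0.0351 0.1286] [0.0363 0.1299]
clipL [0.0496 0.1329] [0.0509 0.1341]
clipR [0.0497 0.1233] [0.0509 0.1246]
t110 [0.0431 0.1395] [0.0444 0.1408]
t90 [0.0432 0.1193] [0.0444 0.1205]
133 [246, 246, 246, 247, 252, 243, 143, 89, 97, 99, 99, 100, 98, 99, 99, 99, 100, 100, 100, 97, 84, 218, 255, 247, 245, 244, 244, 244]
140 [187, 187, 186, 188, 192, 172, 121, 102, 105, 105, 105, 106, 105, 106, 105, 105, 104, 105, 105, 103, 98, 153, 195, 189, 188, 187, 189, 187]
150 [186, 186, 185, 185, 190, 171, 123, 103, 106, 104, 113, 141, 155, 155, 144, 117, 104, 105, 106, 104, 106, 156, 190, 185, 185, 189, 191, 191]
156 [184, 184, 184, 185, 190, 163, 108, 105, 108, 104, 114, 142, 155, 154, 144, 115, 105, 106, 107, 104, 109, 156, 190, 185, 191, 159, 88, 103]
```

Run:
```python
from mk import *
print(load('w7')['K'])
for fn,vs,a,b in [('w7',[150,155,158,160],218,264),('w4',[70,75,80],62,90)]:
    g=load(fn)['im'].astype(float).mean(2)
    for v in vs:print(fn,v,a,g[v,a:b].round(0).astype(int).tolist())
```

```text
[[295.28200393   0.         252.04121377]
 [  0.         295.28200393 189.4839841 ]
 [  0.           0.           1.        ]]
w7 150 218 [192, 192, 193, 193, 170, 128, 118, 119, 118, 115, 125, 165, 186, 155, 115, 113, 114, 113, 110, 114, 156, 187, 186, 185, 188, 190, 189, 188, 185, 184, 183, 185, 178, 159, 149, 149, 157, 176, 185, 186, 189, 188, 187, 185, 182, 182]
w7 155 218 [193, 192, 194, 193, 169, 129, 118, 119, 120, 115, 122, 161, 186, 157, 117, 112, 113, 113, 111, 111, 153, 189, 187, 190, 173, 117, 101, 154, 186, 185, 184, 185, 177, 159, 149, 149, 156, 175, 187, 175, 129, 86, 143, 185, 183, 181]
w7 158 218 [188, 188, 190, 193, 170, 127, 116, 119, 118, 116, 117, 157, 186, 157, 116, 112, 113, 114, 112, 110, 153, 186, 184, 187, 170, 116, 99, 153, 183, 183, 181, 181, 176, 158, 150, 150, 156, 174, 185, 170, 120, 91, 146, 182, 181, 180]
w7 160 218 [193, 193, 192, 195, 178, 134, 115, 118, 117, 114, 117, 154, 183, 159, 116, 112, 114, 112, 110, 110, 154, 190, 188, 189, 172, 118, 100, 153, 185, 185, 184, 185, 177, 158, 149, 149, 156, 176, 188, 173, 122, 92, 147, 184, 183, 181]
w4 70 62 [169, 202, 254, 248, 248, 255, 214, 129, 127, 120, 165, 255, 239, 153, 124, 132, 138, 128, 93, 99, 236, 255, 252, 247, 232, 247, 249, 247]
w4 75 62 [233, 66, 228, 255, 248, 249, 255, 191, 131, 128, 118, 223, 255, 220, 135, 129, 135, 141, 118, 89, 118, 167, 251, 255, 158, 167, 253, 250]
w4 80 62 [251, 248, 246, 251, 248, 248, 251, 255, 176, 127, 128, 137, 242, 253, 198, 126, 135, 138, 135, 108, 89, 126, 144, 190, 238, 224, 237, 249]
```

{"fn": "apply_moves", "kwargs": {"grip": [8,8,8], "offset": [[0.4,0,0],[0,0,0],[0,0,0]], "spin": [0,0,0]}}

```text
t: 16.3
ee_pos: [0.6513, 0.083, 0.1798]
tcp_rot: [-0.639, 0.769, -0.002, 0.0]
wrist_force: [2.2, -5.6, 4.5]
finger_gap: 0.0138
```

```bash
cat > pt.py <<'E'
from mk import *
def run(fn):
    st(); snap('wrist',fn); st()
    g=load(fn)['im'].astype(float).mean(2)
    def edge(row,a,b):
        r=g[row]; lo=np.median(r[248:249+1]); 
        for i in range(a,b):
            L=(r[a]+r[b])/2
            if (r[i]-L)*(r[i+1]-L)<=0: return i+(L-r[i])/(r[i+1]-r[i])
    cl=[(edge(v,243,249)+edge(v,257,263))/2 for v in range(137,145)]
    pp=[]
    for v in range(149,157):
        w=g[v,248:259]-np.median(g[v,[247,248,257,258]]); w=np.clip(w,3,None)-3; pp.append((w*np.arange(248,259)).sum()/w.sum())
    print('clip',np.round(cl,2),'ptr',np.round(pp,2),'over(mm)',(np.median(cl)-np.median(pp))*.65)
E
python3 -c "
from pt import *
run('w9')
z=load('w9'); cv2.imwrite('pics/w9z.png',cv2.resize(z['im'][110:180,205:305,::-1],None,fx=8,fy=8,interpolation=cv2.INTER_CUBIC))"
```

```text
16.3 [0.6513 0.083  0.1798] station [0.001  0.1291] F [ 2.2 -5.6  4.5] gap 0.0138 0.002
16.35 [0.6513 0.083  0.1798] station [0.001  0.1291] F [ 2.6 -6.6  4.3] gap 0.014 0.003
clip [252.43 252.42 252.43 252.39 252.39 252.39 252.17 252.16] ptr [252.51 252.54 252.53 252.54 252.51 252.5  252.51 252.53] over(mm) -0.0819441014746488
```

View pics/w9z.png

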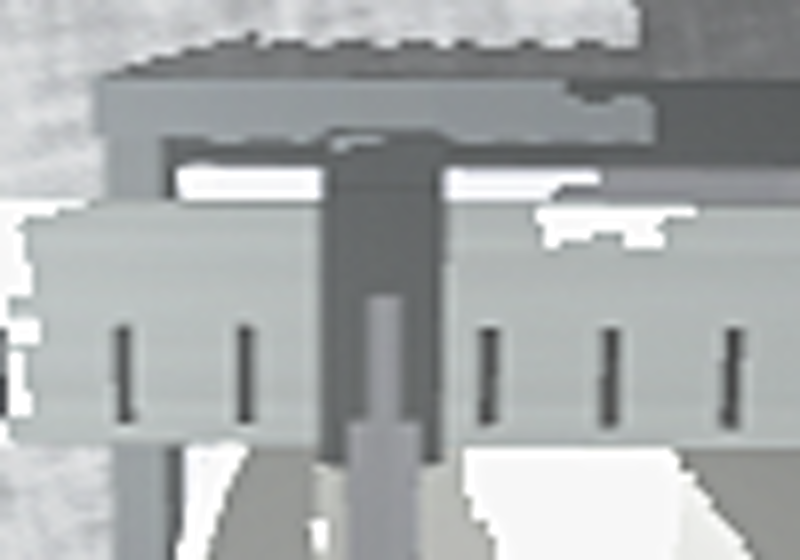

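{"fn": "apply_moves", "kwargs": {"grip": [8,8,8,8,8,8,8,8], "offset": [[0,0,0],[0,0,0],[0,0,0],[0,0,0],[0,0,0],[0,0,0],[0,0,0],[0,0,0]], "spin": [0,0,0,0,0,0,0,0]}}

```text
t: 17.35
ee_pos: [0.6513, 0.083, 0.1798]
tcp_rot: [-0.639, 0.769, -0.002, 0.0]
wrist_force: [2.3, -6.2, 3.3]
finger_gap: 0.0137
```

```bash
python3 -c "
from pt import *
run('w10'); snap('scene','s10')
z=load('s10'); cv2.imwrite('pics/s10z.png',cv2.resize(z['im'][130:330,150:400,::-1],None,fx=3,fy=3,interpolation=cv2.INTER_CUBIC))"
```

```text
17.35 [0.6513 0.083  0.1798] station [0.001  0.1291] F [ 2.3 -6.2  3.3] gap 0.0137 0.002
17.4 [0.6513 0.083  0.1798] station [0.001  0.1291] F [ 2.  -6.   3.6] gap 0.0141 -0.0
clip [252.43 252.41 252.43 252.38 252.39 252.39 252.16 252.16] ptr [252.52 252.52 252.55 252.51 252.54 252.54 252.51 252.52] over(mm) -0.08642981212833263
```

View pics/s10z.png

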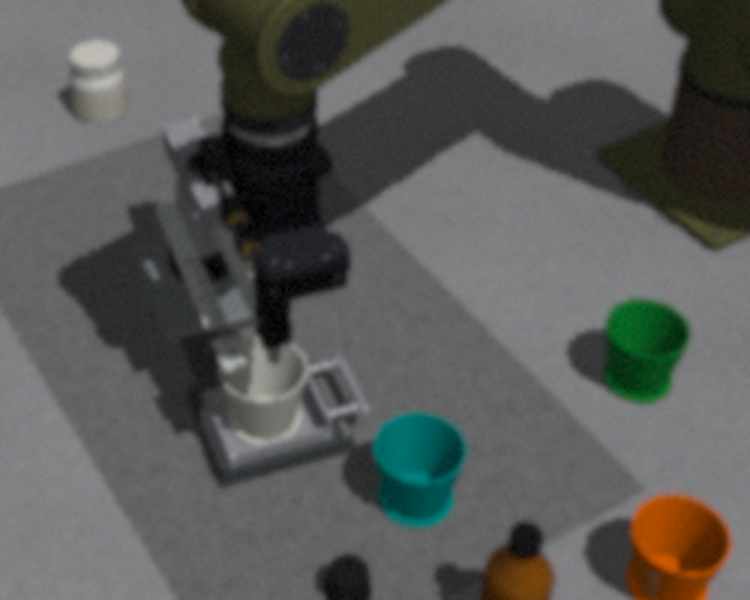

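View pics/w10.png

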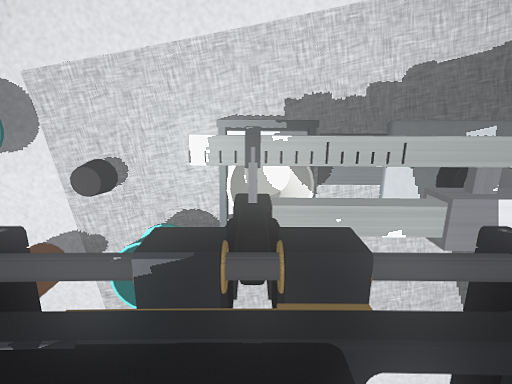

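The scene picture shows the cup upright in the tray at about (262,390), with the tray home and the bystanders in place. In the wrist picture the pointer is centred on the clip, near (252,150), and everything is steady.

```bash
python3 -c "
from cell import close_job
print(close_job())"
```

```text
the job is handed in; nothing more can be done
None
```

The filling station is set up and the job is handed in, at about 17.5 s of the 54 s allowed. The arm is still holding the spout arm at the mark, at rest.

1. **Tray:** I pushed it home until it stopped, with about 18 N horizontally. The handle then measured at station (-80, 113) mm, against the given (-82, 112). The cup stands upright in it.
2. **Lock button:** I pressed it until it would go no further, with 17 N. Its top then measured 176.5 mm high, which matches the full 8 mm of travel from 184.
3. **Spout arm:** I pinched the grip (14 mm, 35 N) and drew the arm out about 99 mm, then brought it back 0.4 mm after a slight overshoot. In the last wrist pictures the pointer is within about 0.1–0.2 mm of the clip's middle. It did not move over the 1 s I held it before handing in.

- **Pale line:** The needle covers the marker's pale line at the end, so that last check used the clip's edges. An earlier picture showed the line in the middle of the clip to within about 0.1 mm.
- **Station yaw:** The two camera estimates of the station's yaw differed by about 0.5°. That did not matter, because I set the pointer directly against the clip in one picture.
- **Bystanders:** I did not touch the marker clip, bottle, jar or bung. They look in place in the last pictures, but I did not measure them.

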